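# Run the thumb nut onto the rotor stud

## Task

Screw the black thumb nut onto the steel stud in the middle of the vial rotor until it is fully home and has pressed the brass spring ring flush with its seat. The thread can only be entered at two notches whose direction is not known: set the nut on the stud, turn it backward (anticlockwise from above) until you feel it drop, then run it on clockwise and stop as soon as it is tight. Do it gently by feel, never forcing the nut against the stud, then let go; leave everything else on the desk where it is.

Things in the scene. Friction and masses are not known exactly. Their poses are not given: they have to be found in the camera images.
- thumb_nut: loose black plastic thumb nut, about 70 g, standing upright on the desk, bore down. Origin: centre of its lower edge; z up. Round fluted skirt 40 mm in diameter, z=0 to 30 mm; on top of it a flat upright web to grip, 38 mm along the nut's x, 10 mm thick along its y, z=30 to 58 mm
- nut_lugs (a point): point on the nut's axis, 4 mm above its lower edge, inside the blind bore (29 mm in diameter, 26 mm deep, open below). At this height two round steel lugs, 4 mm thick, stand inward along the nut's x axis, one each side, with 15 mm between their tips
- rotor: vial rotor, fixed: white housing 140x140x44 mm with a grey front panel, on it an aluminium disc 124 mm in diameter (top 58 mm above the desk), in its middle a steel boss 48 mm in diameter, the seat (62 mm above the desk), and the stud. Origin: centre of its underside; z up
- stud (a point): point on the stud's axis at seat level. The braked steel stud (does not turn) stands 24 mm above the seat: rounded pilot 12 mm in diameter, from 17 mm above the seat down a two-start right-hand thread 25 mm in diameter with 1.5 to 2 mm play sideways. z up; x and y follow the housing and say nothing of the thread
- stud_land (a point): point on the stud's axis, 17 mm above the seat: the flat top land of the thread, on which the lugs rest (nut's lower edge then 15 mm above the seat; 18 mm if the lugs sit on the dogs). Two notches half a turn apart break the land, each with a stop dog 3.5 mm above the land that bars a nut turned clockwise on it. Their direction varies and is not measured
- notch_floor (a point): point on the stud's axis, 10 mm above the seat. Turned anticlockwise on the land, by 2.7 rad at most, the nut drops 7 to 9 mm into the notches (lower edge 5.5 to 7.5 mm above the seat; round lips); there the dogs bar further anticlockwise turning. Clockwise it then sinks 3.3 mm per rad, and is home (lower edge on the seat, hard stop) 2.3 to 3 rad after the drop
- press_ring (a joint): brass pressure ring round the stud, 36 mm outside diameter, 3 mm proud of the seat: 0 free, 0.003 m pressed flush with the seat; spring force 2 N at the start, 5 N when flush. Running the nut down on it takes under 0.1 N m; when home, a further rise of about 0.1 N m is tight enough, 0.25 N m forces it
- jar: bystander, to be left alone: small jar with a yellow lid, 61x61x55 mm; origin: centre of its underside
- cup: bystander, to be left alone: lidded pale cup, 69x69x45 mm; origin: centre of its underside
- timer: bystander, to be left alone: white bench timer on a foot, 64x64x65 mm; origin: centre of its underside
- vial: bystander, to be left alone: small vial with a white cap, 17x17x51 mm; origin: centre of its underside

How it is judged:
By the outcome, as a careful person would: the job done as asked, in the order asked, and still so for the second after the job is handed in, with the robot touching nothing.
It also fails if it takes over 72 s, if anything falls off the work surface, if the arm or the gripper's body presses on something with over 40 N, if the wrist force passes 120 N, or if a joint passes its speed limit or range.

## Robot

A 6-joint arm with a two-finger parallel gripper is mounted at the origin on a cart in front of the work surface, level with it; the furniture and walls round the work are solid. World frame = base frame: x ahead of the robot, y to its left, z up, the work surface at z = 0. Lengths are in m, angles in rad, forces in N, time in s.
With the tool pointing down it reaches from about 0.35 to 0.775 m from the base axis. Payload 5.5 kg.
Tool frame: the origin (TCP) lies on the centre line of the jaws, within the pads' length; the fingertips stand 11 mm ahead of it and the grasp point (between the pads) lies 8 mm behind it (env.tip_extent is the distance from the TCP to the fingertips, in m); z points along the fingers, y is the line along which they close (so a half turn about z gives the same grasp; the last joint's range is limited). The gripper opens to 85 mm and grips with 20 to 120 N. Pads are 22 mm wide; open, the fingers measure 114 mm over their backs; the gripper's body (76 mm by 85 mm) begins 54 mm behind the grasp point. The pads swing forward as they close: fully open they stand 13 mm farther back than shut.
Start: joints at [-1.34, 0.313, 0.046, 1.304, 0, 1.431], TCP at [0.208, -0.536, 0.242] pointing down, gripper open.
Joint ranges: [-2.76, 2.76], [-0.86, 1.69], [-1.03, 1.26], [-2.2, 2.34], [-1.47, 1.5], [-3.14, 3.14]. Speed limits (rad/s): [2.57, 2.57, 3.14, 3.14, 3.14, 3.14].

## Interface

Orientations are given as a unit quaternion [w, x, y, z].
In Python, from workcell import env gives the robot as it stands.
- The arm moves only by the shell command python3 -m jog 'ROWS' [FORCE]. ROWS is JSON, a list of rows, each a list of 5 numbers: the gripper's target within -1 to 1 (shut at 1, half-way at 0, fully open at -1), then the shift along the tool's x, y, z in m, then the turn about the tool's z in degrees. In form: [[fingers, tx, ty, tz, turn], ...]. A call has 1 to 5 rows; each row shifts and turns the commanded pose from where the row before left it, along the tool's axes as they then stand; what a row does not reach is not made up. A row lasts 1/12 s, in which the tool goes at most 41.7 mm and 7.16 degrees, less where a joint would pass 70% of its speed; a pose out of reach is approached as far as the arm can. A call is refused whole if a number of a shift passes 0.0417 or a number of a turn 7.16, either way. A call with a gripper value outside its range is refused whole. The fingers move at their own pace and stop on an object; FORCE is the grip in N (left out, the last holds). Time passes only in rows, so rows that do not move let the fingers close. It gives the time, the measured TCP pose, the force, the opening and the grip force at its end, in the units of the state.
- env.get_state(): the state, without advancing time (a new reading comes with each control period).
- env.read_camera(name): name is "side" or "top"; returns a dict with "img" (400x640x3 uint8, red, green, blue), "fov_y" (degrees; the focal length in pixels is half the picture's height over the tangent of half this angle, whatever the lens; pixels are square), "cx", "cy" (the principal point, pixels), "D" ([k1, k2, p1, p2, k3] as OpenCV has them; the pictures are not rectified), "T" (4x4, takes a point from camera to world coordinates). Camera axes: x right, y up, looking along -z (the intrinsics and any distortion apply to the point x, -y, -z); pixel columns grow to the right and rows downward; lengths in m; the calibration is good to about 2 mm. A picture is of the moment at which its call begins. There is no depth.
- env.hand_in(): hands the job in; it is judged then, once.
The state is a dict: "clock": time; "joint_pos": joint angles; "qvel": joint speeds; "tau": joint torques, N m; "tcp_pos": TCP position; "orientation": TCP orientation; "wrist_force": force on the tool from outside, world axes, zero at the start; "ft_torque": the same for the moment, N m; "finger_gap": finger opening in m; "grip_force": force on a finger pad.
Only numpy, scipy, OpenCV 4.12 (cv2) and the standard library are available. Lean on these libraries where they do the work, as an engineer would, in place of code of your own. Each camera call takes 0.05 s, during which the arm holds its last target. There are 200 camera calls.

## Working session

There is one attempt and no reset: what is moved stays moved. The work goes in short steps, Python scripts to look and compute and a shell command to move; the robot and the scene stay as the last step left them, time stands still between calls to the robot, and variables do not carry over. Pictures are saved under pics/ and viewed, at most 10 in all, crops included, and the job is handed in when it is done.

```bash
mkdir -p pics; ls
cat > h.py <<'E'
import numpy as np, cv2
from workcell import env
def cam(n):
    c=env.read_camera(n); f=200/np.tan(np.radians(c["fov_y"])/2)
    c["K"]=np.array([[f,0,c["cx"]],[0,f,c["cy"]],[0,0,1.]]); c["D"]=np.array(c["D"],float); c["T"]=np.array(c["T"]); return c
def ray(c,u,v):
    p=cv2.undistortPoints(np.array([[[u,v]]],float),c["K"],c["D"])[0,0]
    return c["T"][:3,3],c["T"][:3,:3]@np.array([p[0],-p[1],-1])
def onz(c,u,v,z):
    o,d=ray(c,u,v); return o+d*(z-o[2])/d[2]
def proj(c,P):
    q=(np.atleast_2d(P)-c["T"][:3,3])@c["T"][:3,:3]; q=q*[1,-1,-1]
    return cv2.projectPoints(q.astype(float),np.zeros(3),np.zeros(3),c["K"],c["D"])[0][:,0]
def save(c,f,box=None,s=1):
    im=c["img"][:,:,::-1]
    if box: im=im[box[1]:box[3],box[0]:box[2]]
    cv2.imwrite("pics/"+f,cv2.resize(im,None,fx=s,fy=s,interpolation=cv2.INTER_CUBIC))
E
python3 - <<'E'
from h import *
for n in("side","top"):
    c=cam(n); save(c,n+"0.png"); print(n,c["T"].round(3).tolist(),c["fov_y"],c["D"])
print(env.get_state(),env.tip_extent)
E
```

```text
pics
side [[-0.984, 0.112, -0.139, 0.471], [-0.178, -0.577, 0.797, 0.69], [0.009, 0.809, 0.588, 0.626], [0.0, 0.0, 0.0, 1.0]] 53.96948638095095 [-0.08201803  0.          0.          0.          0.        ]
top [[0.011, 0.995, -0.096, 0.508], [-1.0, 0.01, -0.011, -0.053], [-0.01, 0.096, 0.995, 1.095], [0.0, 0.0, 0.0, 1.0]] 54.91773167991507 [0.02189353 0.         0.         0.         0.        ]
{'clock': 0.1, 'joint_pos': array([-1.33963211e+00,  3.13918499e-01,  4.50913437e-02,  1.30360528e+00,
        4.09983457e-05,  1.43119014e+00]), 'qvel': array([ 2.70439684e-04, -7.76980532e-04,  3.95788052e-03,  8.43518549e-05,
       -4.86256592e-04,  4.30728636e-04]), 'tau': array([ 1.94283632e-03, -4.81724811e+01,  2.99243832e+01,  1.28234152e-02,
       -1.31264997e-04, -3.59137402e-06]), 'tcp_pos': array([ 0.20823924, -0.5354973 ,  0.24150139]), 'orientation': array([-8.18136744e-04,  9.82864995e-01,  1.84325070e-01, -1.69590152e-05]), 'wrist_force': array([ 0.20359837, -0.05592413, -0.37564854]), 'ft_torque': array([0.04639292, 0.01068541, 0.00718544]), 'grip_force': 0.0, 'finger_gap': 0.08551627704267536} 0.011
```

View pics/top0.png

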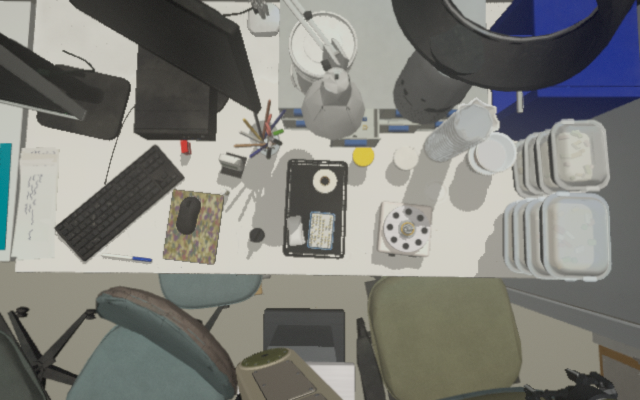

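View pics/side0.png

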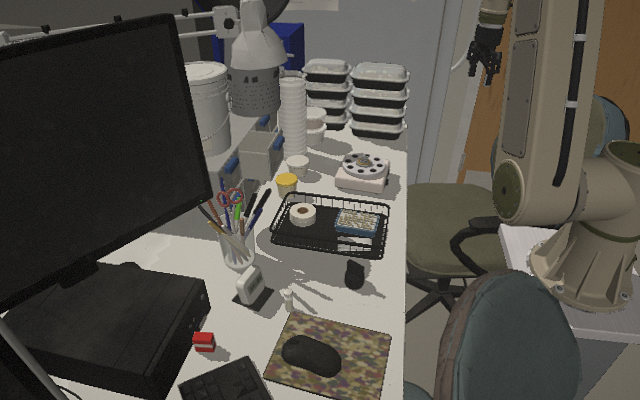

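The top picture shows the nut at about (257,235) and the rotor stud at about (406,230). In the side picture the nut is at (355,274) and the rotor at (365,165). I'll enlarge both.

Run:
```python
from h import *
a=cam("top");b=cam("side")
def cr(c,x,y,w): return cv2.resize(c["img"][y:y+w,x:x+w,::-1],(400,300*400//400*0+400),interpolation=cv2.INTER_CUBIC) if 0 else cv2.resize(c["img"][y:y+w*3//4,x:x+w,::-1],(400,300),interpolation=cv2.INTER_CUBIC)
im=np.vstack([np.hstack([cr(a,232,220,50),cr(a,366,200,80)]),np.hstack([cr(b,325,250,60),cr(b,325,140,80)])])
cv2.imwrite("pics/c1.png",im)
for u,v in((257,235),): print(onz(a,u,v,.058))
print(onz(a,406,230,.086),onz(b,355,265,.058),onz(b,365,155,.086))
```

```text
[0.50217486 0.10731145 0.058     ]
[ 0.5197462  -0.28505828  0.086     ] [0.50173971 0.11882073 0.058     ] [ 0.52083371 -0.28985479  0.086     ]
```

View pics/c1.png

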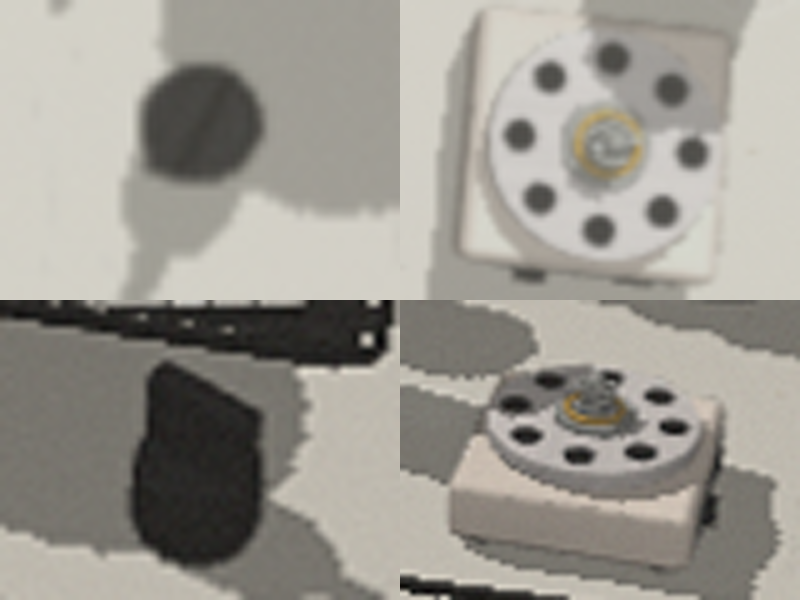

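The crops show:
- **Nut, top view:** centred at about (257.1,235.5), with a faint web line.
- **Nut, side view:** the web top runs from (345.6,262) to (364.3,271).
- **Brass ring:** centred at about (407.4,229.4) in the top picture and (364,161.6) in the side picture.

I'll enhance the nut's web next.

Run:
```python
from h import *
a=cam("top");b=cam("side")
def cr(c,x,y,w,h,s): 
    m=c["img"][y:y+h,x:x+w,::-1].astype(float); m=np.clip((m-15)*3.5,0,255).astype(np.uint8)
    return cv2.resize(m,(w*s,h*s),interpolation=cv2.INTER_CUBIC)
cv2.imwrite("pics/c2.png",np.hstack([cr(a,247,225,20,20,20),cr(b,339,258,32,40,10)[:400]]))
print("ring",onz(a,407.4,229.4,.065),onz(b,364,161.6,.065),"disc",onz(a,406.6,228.9,.058))
print("webtop side",onz(b,345.6,262,.058),onz(b,364.3,271,.058),"skirt",onz(a,257.1,235.5,.03))
```

```text
ring [ 0.52162133 -0.29361577  0.065     ] [ 0.52209031 -0.28883528  0.065     ] disc [ 0.52302006 -0.29314175  0.058     ]
webtop side [0.5216124  0.11382282 0.058     ] [0.48158056 0.13210283 0.058     ] skirt [0.50064837 0.11131886 0.03      ]
```

View pics/c2.png

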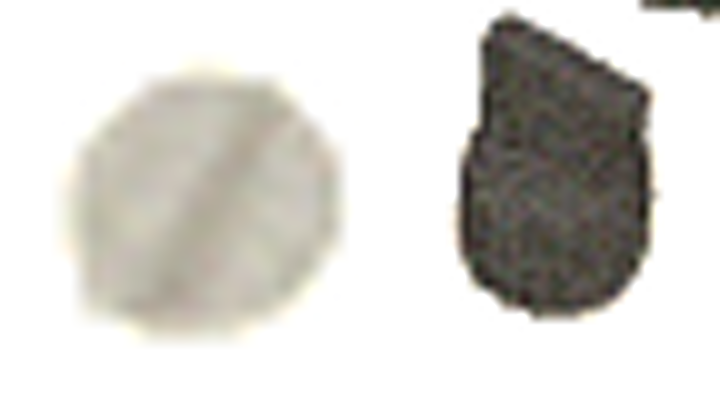

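The enhanced crop shows the web as a strip from about (259.5,230) to (256,239.5) in the top picture, so its yaw is about -22°. I'll fit the silhouettes in each camera to firm that up.

```bash
cat > fit.py <<'E'
from h import *
from scipy.optimize import minimize
def nutparts(x,y,th,z=0,tilt=None):
    t=np.linspace(0,2*np.pi,60); k=[np.c_[.02*np.cos(t),.02*np.sin(t),0*t+h] for h in(0,.03)]
    w=np.array([[sx*.019,sy*.005,h] for sx in(-1,1) for sy in(-1,1) for h in(.03,.058)])
    R=np.array([[np.cos(th),-np.sin(th),0],[np.sin(th),np.cos(th),0],[0,0,1]])
    return [np.vstack(k)@R.T+[x,y,z],w@R.T+[x,y,z]]
def sil(c,p,box,s=8):
    m=np.zeros(((box[3]-box[1])*s,(box[2]-box[0])*s),np.uint8)
    for P in nutparts(*p):
        q=(proj(c,P)-box[:2]+.5)*s
        cv2.fillConvexPoly(m,cv2.convexHull(np.round(q).astype(np.int32)),255)
    return cv2.resize(m,None,fx=1/s,fy=1/s,interpolation=cv2.INTER_AREA)/255.
def dark(c,box,hi=110,lo=35):
    g=c["img"][box[1]:box[3],box[0]:box[2]].astype(float).mean(2); return np.clip((hi-g)/(hi-lo),0,1)
E
python3 - <<'E'
from fit import *
B={"top":(244,222,270,249),"side":(338,261,373,292)}
cs={n:cam(n) for n in B}
D={}
for n,c in cs.items():
    m=dark(c,B[n]); D[n]=m; print(n,np.percentile(c["img"][B[n][1]:B[n][3],B[n][0]:B[n][2]].mean(2),[2,20,50,80]))
D["side"][:3,25:]=0
for use in(["top"],["side"]):
  best=None
  for th in np.radians([-60,-40,-22,0,20,50,80]):
    r=minimize(lambda p:sum(((sil(cs[n],(p[0]/100,p[1]/100,p[2]),B[n])-D[n])**2).sum() for n in use),[50.1,11.4,th],method="Nelder-Mead",options=dict(initial_simplex=[[50.1,11.4,th],[50.8,11.4,th],[50.1,12.1,th],[50.1,11.4,th+.3]]))
    if best is None or r.fun<best.fun: best=r
    print(use,r.x.round(3),np.degrees(r.x[2]).round(1),round(r.fun,2))
E
```

```text
top [ 63.67333333  77.8        155.66666667 204.        ]
side [ 31.66666667  36.33333333 111.         117.66666667]
['top'] [50.273 11.347 -0.492] -28.2 57.14
['top'] [50.292 11.489 -0.439] -25.2 57.48
['top'] [50.286 11.434 -0.078] -4.5 55.81
['top'] [50.283 11.452  0.113] 6.5 55.33
['top'] [50.213 11.417  0.137] 7.9 55.57
['top'] [50.305 11.462  0.61 ] 34.9 58.4
['top'] [50.239 11.556  1.45 ] 83.1 60.2
['side'] [50.205 11.225 -0.668] -38.3 7.7
['side'] [50.192 11.257 -0.667] -38.2 8.01
['side'] [50.202 11.236 -0.68 ] -39.0 7.92
['side'] [50.195 11.229 -0.649] -37.2 7.92
['side'] [50.204 11.223 -0.666] -38.2 7.65
['side'] [50.218 11.122  0.729] 41.8 45.86
['side'] [50.205 11.237  2.499] 143.2 7.81
```

Run:
```python
from fit import *
B={"top":(244,222,270,249),"side":(338,261,373,292)}
cs={n:cam(n) for n in B}
D={"top":dark(cs["top"],B["top"],125,85),"side":dark(cs["side"],B["side"],105,40)}
D["side"][:3,25:]=0
for use in(["top"],["side"],["top","side"]):
  for th in np.radians([-60,-30,0,30]):
    r=minimize(lambda p:sum(((sil(cs[n],(p[0]/100,p[1]/100,p[2]),B[n])-D[n])**2).sum() for n in use),[50.1,11.4,th],method="Nelder-Mead",options=dict(initial_simplex=[[50.1,11.4,th],[50.8,11.4,th],[50.1,12.1,th],[50.1,11.4,th+.3]]))
    print(use,r.x.round(3),np.degrees(r.x[2]).round(1),round(r.fun,2))
# web strip predicted in top for candidates
for th in(-20,-30,-38):
    q=proj(cs["top"],nutparts(.502,.1135,np.radians(th))[1]); print(th,q[1::2].round(1).tolist()); print(proj(cs["side"],nutparts(.502,.1135,np.radians(th))[1])[1::2].round(1).tolist())
```

```text
['top'] [50.297 11.425 -0.433] -24.8 9.85
['top'] [50.285 11.457 -0.372] -21.3 9.59
['top'] [50.289 11.416 -0.418] -23.9 9.89
['top'] [50.272 11.455  0.056] 3.2 10.2
['side'] [50.205 11.223 -0.669] -38.3 7.13
['side'] [50.206 11.221 -0.666] -38.2 7.03
['side'] [50.207 11.224 -0.668] -38.3 7.18
['side'] [50.214 11.115  0.734] 42.1 46.51
['top', 'side'] [50.226 11.317 -0.676] -38.7 22.02
['top', 'side'] [50.215 11.315 -0.642] -36.8 21.13
['top', 'side'] [50.224 11.322 -0.649] -37.2 21.63
['top', 'side'] [50.207 11.317 -0.632] -36.2 21.65
-20 [[253.8, 242.4], [250.4, 241.1], [259.0, 229.0], [255.6, 227.7]]
[[364.7, 265.0], [362.5, 268.1], [348.0, 258.3], [345.8, 261.3]]
-30 [[252.6, 242.1], [249.4, 240.2], [260.0, 229.9], [256.8, 228.0]]
[[364.2, 266.2], [361.3, 268.9], [349.2, 257.6], [346.3, 260.2]]
-38 [[251.6, 241.8], [248.7, 239.4], [260.6, 230.7], [257.8, 228.3]]
[[363.6, 267.0], [360.2, 269.4], [350.3, 257.1], [346.9, 259.4]]
```

```bash
cat > d.py <<'E'
# usage: d.py x y z yawdeg(toolx) -> tool-frame shift and turn left
import sys
from h import *
from scipy.spatial.transform import Rotation as R
s=env.get_state(); q=s["orientation"]; M=R.from_quat([q[1],q[2],q[3],q[0]]).as_matrix()
yaw=np.degrees(np.arctan2(M[1,0],M[0,0]))
print("t",round(s["clock"],2),"tcp",s["tcp_pos"].round(4),"yaw",yaw.round(2),"tilt z",M[:,2].round(3),"j1,j6",s["joint_pos"][[0,5]].round(2),"F",s["wrist_force"].round(2),"T",s["ft_torque"].round(3),"gap",round(s["finger_gap"],4),"grip",round(s["grip_force"],1))
if len(sys.argv)>1:
    t=np.array([float(v) for v in sys.argv[1:4]]); print("mm in tool",(M.T@(t-s["tcp_pos"])*1000).round(1))
    if len(sys.argv)>4: print("turn",-((float(sys.argv[4])-yaw+180)%360-180))
E
T='[-1,0,0,0,-7.16]'
python3 -m jog '[[-1,0,0,0,-7.16],[-1,0,0,0,-7.16],[-1,0,0,0,-7.16],[-1,0,0,0,-7.16],[-1,0,0,0,-7.16]]' 20
python3 -m jog '[[-1,0,0,0,-7.16],[-1,0,0,0,-7.16],[-1,0,0,0,-7.16],[-1,0,0,0,-7.16],[-1,0,0,0,-7.16]]'
python3 -m jog '[[-1,0,0,0,-7.16],[-1,0,0,0,-7.16],[-1,0,0,0,-7.16],[-1,0,0,0,-7.16],[-1,0,0,0,-7.16]]'
python3 -m jog '[[-1,0,0,0,-7.16],[-1,0,0,0,-7.16],[-1,0,0,0,-7.16],[-1,0,0,0,0]]'
python3 d.py 0.502 0.113 0.2 150
```

```text
clock: 0.92
tcp_pos: [0.2084, -0.536, 0.2424]
orientation: [0.0, 0.877, 0.48, -0.0]
wrist_force: [-0.6, 0.1, 0.2]
finger_gap: 0.0856
grip_force: 0.0
clock: 1.33
tcp_pos: [0.2084, -0.536, 0.2423]
orientation: [0.0, 0.687, 0.727, -0.0]
wrist_force: [0.1, -0.4, 0.4]
finger_gap: 0.0853
grip_force: 0.0
clock: 1.75
tcp_pos: [0.2083, -0.5359, 0.2424]
orientation: [0.0, 0.431, 0.903, -0.0]
wrist_force: [-0.5, -0.1, -0.3]
finger_gap: 0.0848
grip_force: 0.0
clock: 2.08
tcp_pos: [0.2084, -0.536, 0.2424]
orientation: [0.0, 0.256, 0.967, -0.0]
wrist_force: [0.3, 0.2, 0.2]
finger_gap: 0.0858
grip_force: 0.0
t 2.08 tcp [ 0.2084 -0.536   0.2424] yaw 150.3 tilt z [ 0. -0. -1.] j1,j6 [-1.34 -0.82] F [0.33 0.24 0.24] T [ 0.006  0.043 -0.002] gap 0.0858 grip 0.0
mm in tool [ 66.5 709.2  42.3]
turn 0.300019755948739
```

```bash
python3 -m jog '[[-1,0.0033,0.0354,0,0.3],[-1,0.0033,0.0354,0,0],[-1,0.0033,0.0354,0,0],[-1,0.0033,0.0354,0,0],[-1,0.0033,0.0354,0,0]]' |head -2
python3 -m jog '[[-1,0.0033,0.0354,0,0],[-1,0.0033,0.0354,0,0],[-1,0.0033,0.0354,0,0],[-1,0.0033,0.0354,0,0],[-1,0.0033,0.0354,0,0]]'|head -2
python3 -m jog '[[-1,0.0033,0.0354,0,0],[-1,0.0033,0.0354,0,0],[-1,0.0033,0.0354,0,0],[-1,0.0033,0.0354,0.01,0],[-1,0.0033,0.0354,0.02,0]]'|head -2
python3 -m jog '[[-1,0.0033,0.0354,0.02,0],[-1,0.0033,0.0354,0.02,0],[-1,0.0033,0.0354,0.02,0],[-1,0.0033,0.0354,0.02,0],[-1,0.0033,0.0354,0.02,0]]'|head -2
python3 -m jog '[[-1,0,0,0,0],[-1,0,0,0,0]]'|head -2
python3 d.py 0.502 0.113 0.044 150
python3 - <<'E'
from h import *
a=cam("top");b=cam("side")
save(b,"n1.png",(300,190,420,300),5)
E
```

```text
clock: 2.5
tcp_pos: [0.2832, -0.3731, 0.2423]
clock: 2.92
tcp_pos: [0.358, -0.2117, 0.2426]
clock: 3.33
tcp_pos: [0.4345, -0.0508, 0.2144]
clock: 3.75
tcp_pos: [0.5076, 0.1112, 0.1116]
clock: 3.92
tcp_pos: [0.5062, 0.1109, 0.1107]
t 3.92 tcp [0.5062 0.1109 0.1107] yaw 149.86 tilt z [-0.003 -0.001 -1.   ] j1,j6 [0.06 0.59] F [ 0.88 -1.35 -0.63] T [-0.01   0.007 -0.039] gap 0.0856 grip 0.0
mm in tool [ 4.6 -0.2 66.7]
turn -0.14339957287282346
```

View pics/n1.png

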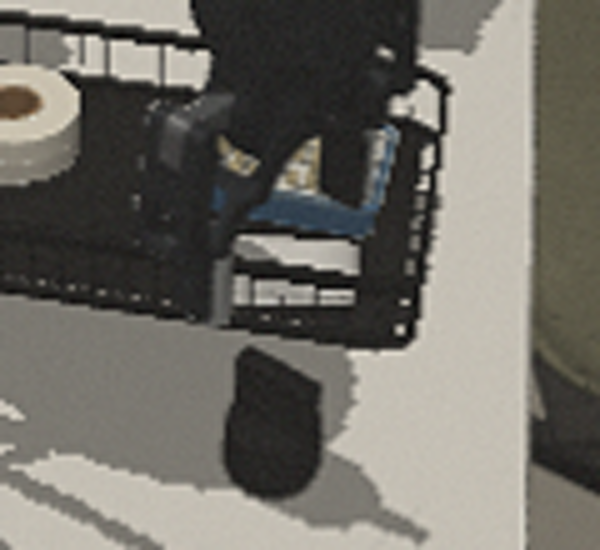

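The gripper is above the nut, with its left finger over open desk and clear of the tray. I'll half close, descend and grasp gently.

```bash
python3 -m jog '[[0,0.0046,0,0,0],[0,0,0,0.01,0],[0,0,0,0.02,0],[0,0,0,0.02,0],[0,0,0,0.01,0]]' 20
python3 -m jog '[[0,0,0,0.0055,0],[0,0,0,0,0]]'
python3 d.py 0.502 0.113 0.044 150
python3 -m jog '[[0.6,0,0,0,0],[0.8,0,0,0,0],[1,0,0,0,0],[1,0,0,0,0],[1,0,0,0,0]]' 30
python3 d.py 0.502 0.113 0.044 150
```

```text
clock: 4.43
tcp_pos: [0.5017, 0.1106, 0.0507]
orientation: [-0.001, 0.261, 0.965, -0.0]
wrist_force: [0.5, 0.4, -0.7]
finger_gap: 0.0429
grip_force: 0.0
clock: 4.6
tcp_pos: [0.502, 0.111, 0.0458]
orientation: [-0.001, 0.261, 0.965, -0.0]
wrist_force: [-0.3, -0.7, 1.7]
finger_gap: 0.0424
grip_force: 0.0
t 4.6 tcp [0.502  0.111  0.0458] yaw 149.75 tilt z [-0.002 -0.    -1.   ] j1,j6 [0.06 0.59] F [-0.33 -0.7   1.72] T [ 0.006 -0.022 -0.017] gap 0.0424 grip 0.0
mm in tool [1.  1.7 1.8]
turn -0.24571138365607226
clock: 5.02
tcp_pos: [0.504, 0.1117, 0.0477]
orientation: [0.001, 0.26, 0.966, 0.0]
wrist_force: [0.9, 0.2, 3.4]
finger_gap: 0.0095
grip_force: 35.0
t 5.02 tcp [0.504  0.1117 0.0477] yaw 149.83 tilt z [ 0.002 -0.    -1.   ] j1,j6 [0.06 0.59] F [0.86 0.22 3.37] T [-0.055 -0.087  0.014] gap 0.0095 grip 35.0
mm in tool [2.4 0.1 3.7]
turn -0.16996180196014166
```

```bash
python3 -m jog '[[1,0,0,-0.01,0],[1,0,0,-0.02,0],[1,0,0,-0.03,0],[1,0,0,-0.03,0],[1,0,0,-0.03,0]]'
python3 -m jog '[[1,0,0,-0.03,0],[1,-0.0169,-0.0262,0,0],[1,-0.0169,-0.0262,0,0],[1,-0.0169,-0.0262,0,0],[1,-0.0169,-0.0262,0,0]]'|head -2
python3 -m jog '[[1,-0.0169,-0.0262,0,0],[1,-0.0169,-0.0262,0,0],[1,-0.0169,-0.0262,0,0],[1,-0.0169,-0.0262,0,0],[1,-0.0169,-0.0262,0,0]]'|head -2
python3 -m jog '[[1,-0.0169,-0.0262,0,0],[1,-0.0169,-0.0262,0,0],[1,-0.0169,-0.0262,0,0],[1,-0.0169,-0.0262,0,0],[1,0,0,0,0]]'|head -2
python3 -m jog '[[1,0,0,0,0],[1,0,0,0,0],[1,0,0,0,0]]'|head -2
python3 d.py 0.524 -0.2926 0.15 150
python3 - <<'E'
from h import *
a=cam("top");b=cam("side")
x=cv2.resize(a["img"][185:265,365:445,::-1],None,fx=5,fy=5,interpolation=cv2.INTER_CUBIC);y=cv2.resize(b["img"][105:185,325:405,::-1],None,fx=5,fy=5,interpolation=cv2.INTER_CUBIC)
cv2.imwrite("pics/s1.png",np.hstack([x,y]))
E
```

```text
clock: 5.43
tcp_pos: [0.5023, 0.1117, 0.1685]
orientation: [-0.0, 0.26, 0.966, -0.0]
wrist_force: [0.7, -0.3, -0.9]
finger_gap: 0.0093
grip_force: 34.4
clock: 5.85
tcp_pos: [0.5085, -0.0138, 0.1978]
clock: 6.27
tcp_pos: [0.5155, -0.1699, 0.1975]
clock: 6.68
tcp_pos: [0.5217, -0.2987, 0.197]
clock: 6.93
tcp_pos: [0.5215, -0.292, 0.197]
t 6.93 tcp [ 0.5215 -0.292   0.197 ] yaw 149.88 tilt z [-0.001  0.001 -1.   ] j1,j6 [-0.64 -0.12] F [-0.03  0.05  0.06] T [ 0.028 -0.054 -0.052] gap 0.0093 grip 34.4
mm in tool [-2.5  0.7 47. ]
turn -0.11938204565095134
```

View pics/s1.png

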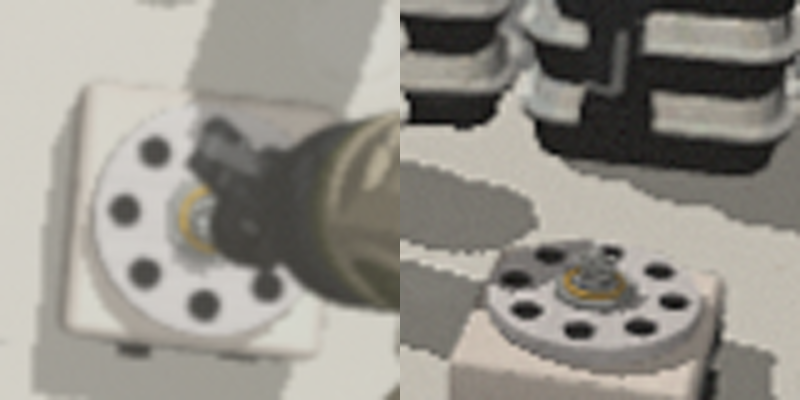

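The top picture shows the gripper hiding most of the stud, and in the side picture the nut is still above the frame. I'll lower it to just above the stud and check there.

```bash
python3 -m jog '[[1,-0.0025,0.0007,0.02,0],[1,0,0,0.015,0],[1,0,0,0.01,0],[1,0,0,0,0],[1,0,0,0,0]]'
python3 d.py 0.524 -0.2926 0.15 150
python3 - <<'E'
from fit import *
a=cam("top");b=cam("side")
M=np.array
st=env.get_state()["tcp_pos"]
n=st+[-.0021,.0012,-.0477]
t=np.linspace(0,2*np.pi,80); ring=lambda c,r,z:np.c_[c[0]+r*np.cos(t),c[1]+r*np.sin(t),0*t+z]
def dr(c,box,s):
    im=cv2.resize(c["img"][box[1]:box[3],box[0]:box[2],::-1],None,fx=s,fy=s,interpolation=cv2.INTER_CUBIC)
    for P,col in((ring(n,.02,n[2]),(0,255,0)),(ring((.5222,-.2914),.0180,.065),(0,0,255)),(ring((.5222,-.2914),.006,.086),(255,0,0)),(ring((.5222,-.2914),.0125,.079),(255,0,255))):
        q=(proj(c,P)-box[:2]+.5)*s
        cv2.polylines(im,[np.round(q*8).astype(np.int32)],True,col,1,cv2.LINE_AA,3)
    return im
cv2.imwrite("pics/s2.png",dr(b,(335,128,395,182),10))
E
```

```text
clock: 7.45
tcp_pos: [0.524, -0.293, 0.1516]
orientation: [-0.001, 0.26, 0.966, 0.0]
wrist_force: [0.2, -0.8, -0.6]
finger_gap: 0.0094
grip_force: 34.4
t 7.45 tcp [ 0.524  -0.293   0.1516] yaw 149.87 tilt z [-0.001  0.001 -1.   ] j1,j6 [-0.64 -0.12] F [ 0.24 -0.82 -0.56] T [ 0.039 -0.023  0.016] gap 0.0094 grip 34.4
mm in tool [0.2 0.3 1.6]
turn -0.1252675860157808
```

View pics/s2.png

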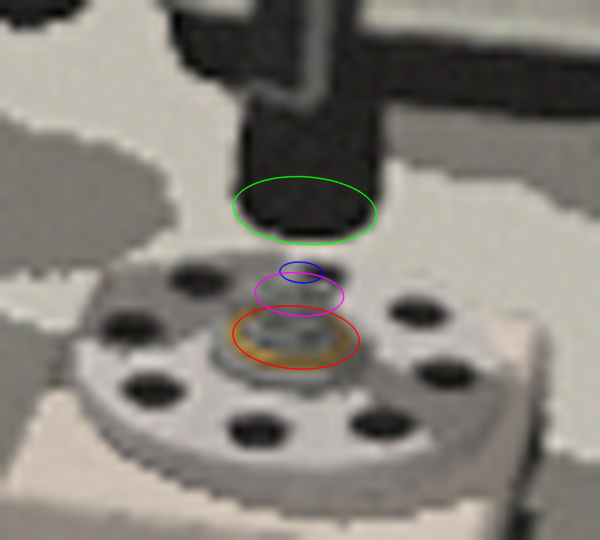

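The picture shows the nut skirt at crop x 237–383, centred at about 310, and the boss and ring centred at about 291–294. So the nut sits about 2 mm too far towards -x. It may also be off the tool axis, so I'll rotate it in the air and measure its run-out.

```bash
cat > edge.py <<'E'
from h import *
c=cam("side"); g=c["img"].astype(float).mean(2); s=env.get_state()
r=[]
for v in range(143,150):
    row=g[v,350:384]; d=np.where(row<75)[0]
    d=d[(d>3)&(d<30)]; i,j=d.min(),d.max()
    l=350+i-(75-row[i])/(row[i-1]-row[i]); R=350+j+(75-row[j])/(row[j+1]-row[j]); r.append((l,R))
r=np.array(r); m=np.median(r.mean(1)); w=np.median(r[:,1]-r[:,0])
n=s["tcp_pos"]+[0,0,-.0477+.012]; u=proj(c,n)[0]; k=np.linalg.norm(proj(c,n+[.01,0,0])-u)/10
print("edges",r[3].round(2),"mid",round(m,2),"w",round(w,2),"tcp u",u.round(2),"px/mm",round(k,2),"nut right of tcp mm",round((m-u[0])/k,2))
E
python3 d.py; python3 edge.py
python3 -m jog '[[1,0,0,0,7],[1,0,0,0,7],[1,0,0,0,7],[1,0,0,0,7],[1,0,0,0,7]]'|head -1
python3 -m jog '[[1,0,0,0,7],[1,0,0,0,7],[1,0,0,0,7],[1,0,0,0,7],[1,0,0,0,7]]'|head -1
python3 -m jog '[[1,0,0,0,7],[1,0,0,0,7],[1,0,0,0,6],[1,0,0,0,0],[1,0,0,0,0]]'|head -1
python3 d.py; python3 edge.py
python3 -m jog '[[1,0,0,0,7],[1,0,0,0,7],[1,0,0,0,7],[1,0,0,0,7],[1,0,0,0,7]]'|head -1
python3 -m jog '[[1,0,0,0,7],[1,0,0,0,7],[1,0,0,0,7],[1,0,0,0,7],[1,0,0,0,7]]'|head -1
python3 -m jog '[[1,0,0,0,7],[1,0,0,0,0],[1,0,0,0,0]]'|head -1
python3 d.py; python3 edge.py
```

```text
t 7.55 tcp [ 0.5248 -0.2939  0.1528] yaw 149.85 tilt z [ 0.001 -0.001 -1.   ] j1,j6 [-0.64 -0.12] F [0.28 0.73 0.68] T [-0.036 -0.008 -0.021] gap 0.0094 grip 34.4
edges [358.17 372.36] mid 365.26 w 14.01 tcp u [364.5  144.27] px/mm 0.36 nut right of tcp mm 2.13
clock: 8.02
clock: 8.43
clock: 8.85
t 8.85 tcp [ 0.5246 -0.2942  0.1526] yaw 59.99 tilt z [ 0.001 -0.001 -1.   ] j1,j6 [-0.64  1.45] F [ 0.56 -0.02 -1.64] T [0.011 0.005 0.024] gap 0.0092 grip 34.5
edges [356.3  370.39] mid 363.34 w 13.91 tcp u [364.59 144.44] px/mm 0.36 nut right of tcp mm -3.47
clock: 9.32
clock: 9.73
clock: 9.98
t 9.98 tcp [ 0.5243 -0.294   0.152 ] yaw -16.9 tilt z [ 0. -0. -1.] j1,j6 [-0.64  2.79] F [ 0.09  0.02 -0.27] T [ 0.044 -0.026  0.015] gap 0.0097 grip 34.5
edges [355.77 369.75] mid 362.77 w 13.95 tcp u [364.65 144.64] px/mm 0.36 nut right of tcp mm -5.23
```

```bash
cat > ov.py <<'E'
from fit import *
import sys
def ov(fn,p=.004,q=-.0006,zo=.0477,stud=(.5222,-.2914)):
    a=cam("top");b=cam("side"); s=env.get_state(); yw=s["orientation"]; yaw=2*np.arctan2(yw[2],yw[1])
    tx=np.array([np.cos(yaw),np.sin(yaw)]); ty=np.array([np.sin(yaw),-np.cos(yaw)])
    n=s["tcp_pos"].copy(); n[:2]+=p*tx+q*ty; n[2]-=zo; print("nut",n.round(4))
    t=np.linspace(0,2*np.pi,80); ring=lambda c,r,z:np.c_[c[0]+r*np.cos(t),c[1]+r*np.sin(t),0*t+z]
    o=[]
    for c,box,s in((a,(382,205,432,255),8),(b,(340,132,390,182),8)):
        im=cv2.resize(c["img"][box[1]:box[3],box[0]:box[2],::-1],None,fx=s,fy=s,interpolation=cv2.INTER_CUBIC)
        for P,col in((ring(n,.02,n[2]),(0,255,0)),(ring(n,.02,n[2]+.03),(0,200,0)),(ring(stud,.018,.065),(0,0,255)),(ring(stud,.062,.058),(255,0,0))):
            cv2.polylines(im,[np.round(((proj(c,P)-box[:2]+.5)*s-.5)*8).astype(np.int32)],True,col,1,cv2.LINE_AA,3)
        o.append(im)
    cv2.imwrite("pics/"+fn,np.hstack(o))
if __name__=="__main__": ov(sys.argv[1])
E
python3 ov.py s3.png
```

```text
nut [ 0.5283 -0.2945  0.1042]
```

View pics/s3.png

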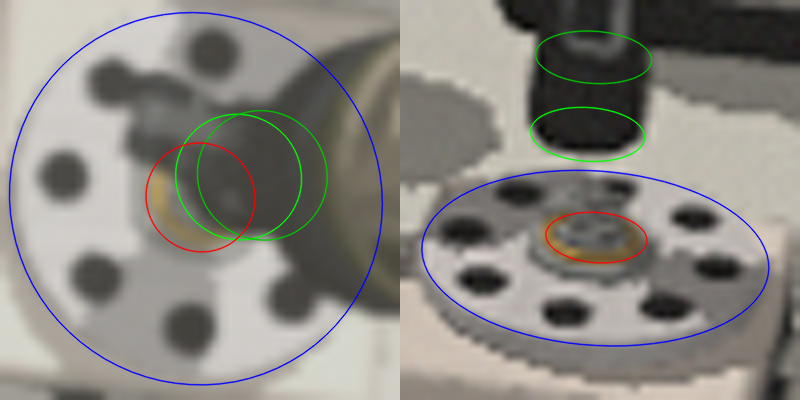

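Readings from the picture:
- **Top crop:** the opposite hole pairs have their midpoint at (201,190.5), against a drawn centre of (196,198). The nut's green outline fits.
- **Side crop:** the hole-pair midpoints are at about (591.5,249.5). The nut's bottom edge is about 8 crop px above the drawn one.

I'll turn these into offsets.

```bash
python3 - <<'E'
from h import *
from scipy.optimize import least_squares
a=cam("top");b=cam("side")
A=np.array([[64,175],[112,82],[212,52],[190,330],[96,277],[291,298]])
S=np.array([[464,232],[718,268],[520,193],[667,305],[483,280],[694,218],[567,312]])-[400,0]
ua=(A+.5)/8-.5+[382,205]; us=(S+.5)/8-.5+[340,132]
for nm,c,u in(("top",a,ua),("side",b,us)):
    P=np.array([onz(c,x,y,.058)[:2] for x,y in u])
    r=least_squares(lambda v:np.hypot(*(P-v[:2]).T)-v[2],[.522,-.291,.047]); print(nm,r.x.round(4),(r.fun*1000).round(1))
s=env.get_state();n=s["tcp_pos"]; print(n.round(4), proj(b,[.5283,-.2945,.1042]))
E
python3 d.py
```

```text
top [ 0.5246 -0.2937  0.0463] [-0.2  0.1  0.1  0.5 -0.2 -0.3]
side [ 0.5241 -0.2952  0.046 ] [ 0.1  0.5 -0.2 -0.4  0.2 -0.1 -0.1]
[ 0.5243 -0.2939  0.1518] [[362.9578702  148.25523148]]
t 10.23 tcp [ 0.5243 -0.2939  0.1518] yaw -17.08 tilt z [ 0. -0. -1.] j1,j6 [-0.64  2.8 ] F [ 0.1  -1.16 -1.69] T [-0.     0.008  0.037] gap 0.0095 grip 34.5
```

```bash
python3 -m jog '[[1,0,0,0,-7],[1,0,0,0,-7],[1,0,0,0,-7],[1,0,0,0,-7],[1,0,0,0,-7]]'|head -1
python3 -m jog '[[1,0,0,0,-7],[1,0,0,0,-7],[1,0,0,0,-7],[1,0,0,0,-7],[1,0,0,0,-7]]'|head -1
python3 -m jog '[[1,0,0,0,-7],[1,0,0,0,-7],[1,0,0,0,-7],[1,0,0,0,-7],[1,0,0,0,-7]]'|head -1
python3 -m jog '[[1,0,0,0,-7],[1,0,0,0,-7],[1,0,0,0,-7],[1,0,0,0,-7],[1,0,0,0,-7]]'|head -1
python3 -m jog '[[1,0,0,0,-7],[1,0,0,0,-7],[1,0,0,0,-7],[1,0,0,0,-6],[1,0,0,0,0]]'|head -1
python3 d.py .5276 -.2950 .150 150
```

```text
clock: 10.65
clock: 11.07
clock: 11.48
clock: 11.9
clock: 12.32
t 12.32 tcp [ 0.5243 -0.2939  0.1518] yaw 150.03 tilt z [ 0. -0. -1.] j1,j6 [-0.64 -0.12] F [-0.65 -0.13  0.05] T [-0.01  -0.021  0.011] gap 0.0094 grip 34.5
mm in tool [-3.4  0.7  1.8]
turn 0.032192674010872224
```

```bash
python3 -m jog '[[1,-0.0034,0.0007,0.005,0],[1,0,0,0.006,0],[1,0,0,0.004,0],[1,0,0,0,0],[1,0,0,0,0]]'|head -1
python3 d.py .5276 -.2950 .125 150
python3 -m jog '[[1,0,0,0.002,0],[1,0,0,0.002,0],[1,0,0,0,0]]'|head -1
python3 d.py
python3 -m jog '[[1,0,0,0.001,0],[1,0,0,0.001,0],[1,0,0,0,0]]'|head -1
python3 d.py
```

```text
clock: 12.73
t 12.73 tcp [ 0.5271 -0.2947  0.136 ] yaw 149.79 tilt z [-0.001  0.001 -1.   ] j1,j6 [-0.64 -0.12] F [-0.01  0.73 -0.56] T [ 0.022 -0.057  0.021] gap 0.0095 grip 34.5
mm in tool [-0.6 -0.1 11. ]
turn -0.2076764934876678
clock: 12.98
t 12.98 tcp [ 0.5275 -0.2949  0.1325] yaw 149.81 tilt z [-0.  0. -1.] j1,j6 [-0.64 -0.12] F [ 0.39  0.05 -1.58] T [-0.057 -0.003 -0.024] gap 0.009 grip 34.5
clock: 13.23
t 13.23 tcp [ 0.5275 -0.295   0.1307] yaw 149.82 tilt z [-0. -0. -1.] j1,j6 [-0.64 -0.12] F [ 0.32 -0.   -0.33] T [-0.005  0.029  0.003] gap 0.0089 grip 34.5
```

```bash
for i in 1; do python3 -m jog '[[1,0,0,0.001,0],[1,0,0,0.001,0],[1,0,0,0,0]]'|head -1
python3 d.py; done
python3 -m jog '[[1,0,0,0.001,0],[1,0,0,0.001,0],[1,0,0,0,0]]'|head -1
python3 d.py
```

```text
clock: 13.48
t 13.48 tcp [ 0.5275 -0.2949  0.1286] yaw 149.83 tilt z [-0.  0. -1.] j1,j6 [-0.64 -0.12] F [ 0.19 -0.04 -0.61] T [ 0.013 -0.016 -0.044] gap 0.0089 grip 34.5
clock: 13.73
t 13.73 tcp [ 0.5274 -0.2949  0.1266] yaw 149.82 tilt z [-0.  0. -1.] j1,j6 [-0.64 -0.12] F [ 0.58  0.11 -0.42] T [-0.019 -0.025 -0.003] gap 0.0092 grip 34.5
```

```bash
python3 -m jog '[[1,0,0,0.001,0],[1,0,0,0,0]]'|head -1
python3 d.py
python3 -m jog '[[1,0,0,0.0005,0],[1,0,0,0.0005,0],[1,0,0,0,0]]'|head -1
python3 d.py
python3 -m jog '[[1,0,0,0.0005,0],[1,0,0,0.0005,0],[1,0,0,0,0]]'|head -1
python3 d.py
```

```text
clock: 13.9
t 13.9 tcp [ 0.5275 -0.295   0.1256] yaw 149.82 tilt z [-0.  0. -1.] j1,j6 [-0.64 -0.12] F [-0.22  0.42 -1.18] T [-0.03  -0.055 -0.021] gap 0.0093 grip 34.5
clock: 14.15
t 14.15 tcp [ 0.5275 -0.295   0.1247] yaw 149.82 tilt z [-0. -0. -1.] j1,j6 [-0.64 -0.12] F [0.37 0.89 0.36] T [ 0.028  0.019 -0.038] gap 0.0091 grip 34.5
clock: 14.4
t 14.4 tcp [ 0.5277 -0.2951  0.1241] yaw 149.82 tilt z [ 0. -0. -1.] j1,j6 [-0.64 -0.12] F [ 0.44 -0.8   1.22] T [ 0.133  0.105 -0.022] gap 0.0093 grip 34.8
```

```bash
cat > chk.py <<'E'
# print state; exit 1 if z below argv1 or |Tz|>argv2 or sideways>argv3
import sys
from h import *
s=env.get_state(); z=s["tcp_pos"][2]; q=s["orientation"]; F=s["wrist_force"];T=s["ft_torque"]
print("t%.2f"%s["clock"],s["tcp_pos"].round(4),"yaw %.1f"%np.degrees(2*np.arctan2(q[2],q[1])),"F",F.round(2),"T",T.round(3),"gap %.4f"%s["finger_gap"],flush=True)
sys.exit(int(z<float(sys.argv[1]) or abs(T[2])>float(sys.argv[2]) or np.hypot(*F[:2])>float(sys.argv[3])))
E
python3 -m jog '[[1,0,0,0.0005,0],[1,0,0,0,0]]'|head -1
python3 chk.py .123 .12 5 &&
python3 -m jog '[[1,0,0.00035,0,-5],[1,0,0.00035,0,-5]]'|head -1; python3 chk.py .123 .12 5 &&
(python3 -m jog '[[1,0,0.00035,0,-5],[1,0,0.00035,0,-5]]'|head -1; python3 chk.py .123 .12 5) &&
(python3 -m jog '[[1,0,0.00035,0,-5],[1,0,0.00035,0,-5]]'|head -1; python3 chk.py .123 .12 5)
```

```text
clock: 14.57
t14.57 [ 0.5277 -0.2951  0.1239] yaw 149.8 F [-1.46  1.45  3.38] T [0.129 0.251 0.011] gap 0.0093
clock: 14.73
t14.73 [ 0.5283 -0.2941  0.1238] yaw 160.1 F [1.04 1.97 4.26] T [ 0.475 -0.006 -0.005] gap 0.0091
clock: 14.9
t14.90 [ 0.5284 -0.2933  0.1239] yaw 170.1 F [0.08 2.39 4.07] T [ 0.51   0.124 -0.021] gap 0.0094
clock: 15.07
t15.07 [ 0.5285 -0.2926  0.1238] yaw 180.1 F [0.93 0.95 3.78] T [0.466 0.133 0.011] gap 0.0090
```

```bash
(python3 -m jog '[[1,0,0.00075,0,-5],[1,0,0.00035,0,-5]]'|head -1; python3 chk.py .123 .12 5) &&
(python3 -m jog '[[1,0,0.00035,0,-5],[1,0,0.00035,0,-5]]'|head -1; python3 chk.py .123 .12 5) &&
(python3 -m jog '[[1,0,0.00035,0,-5],[1,0,0.00035,0,-5]]'|head -1; python3 chk.py .123 .12 5)&&
(python3 -m jog '[[1,0,0.00035,0,-5],[1,0,0.00035,0,-5]]'|head -1; python3 chk.py .123 .12 5)
```

```text
clock: 15.23
t15.23 [ 0.5284 -0.2913  0.1238] yaw 190.1 F [-1.2   2.01  5.59] T [ 0.518  0.215 -0.074] gap 0.0093
clock: 15.4
t15.40 [ 0.5281 -0.2907  0.1238] yaw 200.1 F [-1.84  1.89  4.3 ] T [ 0.535  0.297 -0.072] gap 0.0096
clock: 15.57
t15.57 [ 0.5277 -0.29    0.1238] yaw 210.1 F [-2.03  2.58  5.32] T [ 0.681  0.397 -0.043] gap 0.0092
clock: 15.73
t15.73 [ 0.527  -0.2894  0.1236] yaw 220.1 F [ 0.19 -0.17  1.26] T [ 0.106  0.162 -0.041] gap 0.0088
```

```bash
(python3 -m jog '[[1,0,0,0.0007,0],[1,0,0,0,0]]'|head -1; python3 chk.py .1225 .12 5); 
(python3 -m jog '[[1,0,0.00028,0.0005,-4],[1,0,0,0,0]]'|head -1; python3 chk.py .1223 .12 5)
```

```text
clock: 15.9
t15.90 [ 0.5276 -0.2901  0.1232] yaw 219.7 F [-0.41 -0.29  4.51] T [0.158 0.185 0.047] gap 0.0094
clock: 16.07
t16.07 [ 0.5275 -0.2899  0.1228] yaw 223.8 F [-0.6   1.4   4.91] T [ 0.324  0.201 -0.019] gap 0.0094
```

```bash
(python3 -m jog '[[1,0,0.00028,0,-4],[1,0,0,0,0]]'|head -1; python3 chk.py .120 .12 5)&&
(python3 -m jog '[[1,0,0.00028,0.0003,-4],[1,0,0,0,0]]'|head -1; python3 chk.py .120 .12 5)&&
(python3 -m jog '[[1,0,0.00028,0.0003,-4],[1,0,0,0,0]]'|head -1; python3 chk.py .120 .12 5)
```

```text
clock: 16.23
t16.23 [ 0.5271 -0.2895  0.1222] yaw 227.8 F [-0.81  1.84  1.74] T [0.275 0.126 0.041] gap 0.0092
clock: 16.4
t16.40 [ 0.5266 -0.2892  0.1213] yaw 231.7 F [ 0.32  0.68 -0.71] T [ 0.067  0.059 -0.003] gap 0.0091
clock: 16.57
t16.57 [ 0.5264 -0.2892  0.121 ] yaw 235.7 F [-0.37 -0.15 -1.35] T [-0.016 -0.013 -0.029] gap 0.0091
```

```bash
(python3 -m jog '[[1,0,0,0.001,0],[1,0,0,0.0005,0],[1,0,0,0,0]]'|head -1; python3 chk.py .11 .12 5)&&
(python3 -m jog '[[1,0,0,0.001,0],[1,0,0,0.0005,0],[1,0,0,0,0]]'|head -1; python3 chk.py .11 .12 5)
```

```text
clock: 16.82
t16.82 [ 0.5264 -0.2892  0.1196] yaw 235.7 F [0.26 0.08 0.08] T [-0.021  0.04   0.   ] gap 0.0091
clock: 17.07
t17.07 [ 0.5265 -0.2891  0.1183] yaw 235.8 F [-1.26 -0.05 -1.36] T [ 0.009 -0.013 -0.011] gap 0.0094
```

```bash
(python3 -m jog '[[1,0,0,0.001,0],[1,0,0,0,0]]'|head -1; python3 chk.py .11 .12 5)&&
(python3 -m jog '[[1,0,0,0.001,0],[1,0,0,0,0]]'|head -1; python3 chk.py .11 .12 5)&&
(python3 -m jog '[[1,0,0,0.0007,0],[1,0,0,0,0]]'|head -1; python3 chk.py .11 .12 5)
```

```text
clock: 17.23
t17.23 [ 0.5265 -0.2892  0.1173] yaw 235.8 F [-0.16  0.5  -0.94] T [0.019 0.011 0.005] gap 0.0095
clock: 17.4
t17.40 [ 0.5265 -0.2892  0.1163] yaw 235.8 F [-0.13  0.13 -1.06] T [ 0.002 -0.017  0.006] gap 0.0095
clock: 17.57
t17.57 [ 0.5265 -0.2892  0.1157] yaw 235.8 F [ 0.06  0.11 -0.65] T [0.021 0.052 0.021] gap 0.0090
```

```bash
(python3 -m jog '[[1,0,0,0.0005,0],[1,0,0,0,0]]'|head -1; python3 chk.py .11 .12 5)&&
(python3 -m jog '[[1,0,0,0.0005,0],[1,0,0,0,0]]'|head -1; python3 chk.py .11 .12 5)&&
(python3 -m jog '[[1,0,0,0.0005,0],[1,0,0,0,0]]'|head -1; python3 chk.py .11 .12 5)
```

```text
clock: 17.73
t17.73 [ 0.5266 -0.2892  0.1154] yaw 235.8 F [0.11 0.03 0.75] T [0.037 0.053 0.02 ] gap 0.0092
clock: 17.9
t17.90 [ 0.5267 -0.2892  0.1152] yaw 235.8 F [-1.59  1.47  2.83] T [ 0.157  0.196 -0.034] gap 0.0091
clock: 18.07
t18.07 [ 0.5267 -0.2892  0.1151] yaw 235.8 F [-1.36  1.26  5.64] T [ 0.297  0.335 -0.066] gap 0.0095
```

```bash
(python3 -m jog '[[1,0,-0.00005,0,5],[1,0,-0.00035,0,5],[1,0,0,0,0]]'|head -1; python3 chk.py .11 .12 5)&&
(python3 -m jog '[[1,0,-0.00035,0,5],[1,0,-0.00035,0,5]]'|head -1; python3 chk.py .11 .12 5)&&
(python3 -m jog '[[1,0,-0.00035,0.0002,5],[1,0,-0.00035,0.0002,5]]'|head -1; python3 chk.py .11 .12 5)
```

```text
clock: 18.32
t18.32 [ 0.5274 -0.2899  0.1147] yaw 225.7 F [0.34 0.94 2.53] T [-0.103  0.013 -0.009] gap 0.0091
clock: 18.48
t18.48 [ 0.5274 -0.29    0.1142] yaw 215.7 F [ 0.39 -0.05 -0.92] T [ 0.009  0.03  -0.03 ] gap 0.0092
clock: 18.65
t18.65 [ 0.5276 -0.2904  0.1135] yaw 205.7 F [ 0.49  0.07 -0.6 ] T [-0.002  0.024  0.031] gap 0.0090
```

```bash
(python3 -m jog '[[1,0,-0.00035,0.0004,5],[1,0,-0.00035,0.0004,5]]'|head -1; python3 chk.py .108 .12 5)&&
(python3 -m jog '[[1,0,-0.00035,0.0003,5],[1,0,-0.00035,0.0003,5]]'|head -1; python3 chk.py .108 .12 5)&&
(python3 -m jog '[[1,0,-0.00035,0.0003,5],[1,0,-0.00035,0.0003,5]]'|head -1; python3 chk.py .108 .12 5)
```

```text
clock: 18.82
t18.82 [ 0.5279 -0.2909  0.1128] yaw 195.7 F [-0.36  0.58  2.22] T [ 0.134  0.06  -0.008] gap 0.0092
clock: 18.98
t18.98 [ 0.5285 -0.2922  0.1125] yaw 185.7 F [-0.11 -1.22  1.87] T [-0.268 -0.074  0.046] gap 0.0090
clock: 19.15
t19.15 [ 0.5285 -0.2932  0.112 ] yaw 175.7 F [ 0.01 -1.65  1.84] T [-0.359  0.081  0.006] gap 0.0091
```

```bash
(python3 -m jog '[[1,0,-0.0006,0.0003,5],[1,0,-0.0004,0.0003,5]]'|head -1; python3 chk.py .107 .12 5)&&
(python3 -m jog '[[1,0,-0.00035,0.0003,5],[1,0,-0.00035,0.0003,5]]'|head -1; python3 chk.py .107 .12 5)&&
(python3 -m jog '[[1,0,-0.00035,0.0003,5],[1,0,-0.00035,0.0003,5]]'|head -1; python3 chk.py .107 .12 5)
```

```text
clock: 19.32
t19.32 [ 0.5283 -0.2943  0.1115] yaw 165.7 F [-0.04 -1.35  2.2 ] T [-0.438  0.198  0.019] gap 0.0091
clock: 19.48
t19.48 [ 0.528  -0.2951  0.111 ] yaw 155.7 F [ 0.07 -1.67  3.26] T [-0.44   0.291  0.134] gap 0.0093
```

```bash
(python3 -m jog '[[1,0.0001,-0.0005,0,0],[1,0,0,0,0]]'|head -1; python3 chk.py .107 .12 5)&&
(python3 -m jog '[[1,0,-0.0004,0.0003,5],[1,0,0,0,0]]'|head -1; python3 chk.py .107 .12 5)&&
(python3 -m jog '[[1,0,-0.0004,0.0003,5],[1,0,0,0,0]]'|head -1; python3 chk.py .107 .12 5)
```

```text
clock: 19.65
t19.65 [ 0.5279 -0.295   0.111 ] yaw 156.0 F [-0.35 -1.41  2.56] T [-0.198  0.013  0.041] gap 0.0094
clock: 19.82
t19.82 [ 0.5276 -0.2955  0.1107] yaw 150.9 F [-0.83 -1.53  2.87] T [-0.273  0.111  0.01 ] gap 0.0095
clock: 19.98
t19.98 [ 0.5273 -0.2957  0.1103] yaw 145.9 F [-0.87 -1.76  3.4 ] T [-0.345  0.19   0.06 ] gap 0.0091
```

```bash
(python3 -m jog '[[1,0,-0.0006,0.0003,5],[1,0,0,0,0]]'|head -1; python3 chk.py .107 .12 5)&&
(python3 -m jog '[[1,0,-0.0005,0.0003,5],[1,0,0,0,0]]'|head -1; python3 chk.py .107 .12 5)&&
(python3 -m jog '[[1,0,-0.0004,0.0003,5],[1,0,0,0,0]]'|head -1; python3 chk.py .107 .10 5)&&
(python3 -m jog '[[1,0,-0.0004,0.0003,4],[1,0,0,0,0]]'|head -1; python3 chk.py .107 .10 5)
```

```text
clock: 20.15
t20.15 [ 0.5269 -0.2961  0.11  ] yaw 141.0 F [-0.23 -1.9   3.81] T [-0.363  0.205  0.089] gap 0.0090
clock: 20.32
t20.32 [ 0.5266 -0.2964  0.1097] yaw 136.0 F [-1.29 -1.53  4.  ] T [-0.318  0.297  0.055] gap 0.0093
clock: 20.48
t20.48 [ 0.5262 -0.2967  0.1096] yaw 131.0 F [-1.18 -1.15  5.28] T [-0.255  0.432  0.037] gap 0.0093
clock: 20.65
t20.65 [ 0.5258 -0.297   0.1096] yaw 127.0 F [-2.14 -1.09  6.79] T [-0.209  0.637  0.009] gap 0.0093
```

```bash
(python3 -m jog '[[1,0.0001,-0.0006,-0.0005,0],[1,0,0,0,0]]'|head -1; python3 chk.py .107 .12 5)&&
(python3 -m jog '[[1,0,-0.0003,0,4],[1,0,0,0,0]]'|head -1; python3 chk.py .107 .12 5)&&
(python3 -m jog '[[1,0,-0.0003,0,4],[1,0,0,0,0]]'|head -1; python3 chk.py .107 .12 5)
```

```text
clock: 20.82
t20.82 [ 0.5257 -0.2969  0.1097] yaw 127.1 F [-1.13 -0.6   3.71] T [-0.13   0.138  0.032] gap 0.0091
clock: 20.98
t20.98 [ 0.5252 -0.2973  0.1097] yaw 122.9 F [-0.62 -1.3   4.76] T [-0.156  0.345 -0.037] gap 0.0093
clock: 21.15
t21.15 [ 0.5247 -0.2975  0.1096] yaw 118.9 F [-1.64 -0.48  5.74] T [-0.159  0.491  0.013] gap 0.0091
```

```bash
(python3 -m jog '[[1,0,-0.0006,-0.0004,4],[1,0,0,0,0]]'|head -1; python3 chk.py .107 .1 5)&&
(python3 -m jog '[[1,0,-0.0003,0,4],[1,0,0,0,0]]'|head -1; python3 chk.py .107 .1 5)&&
(python3 -m jog '[[1,0,-0.0003,0,4],[1,0,0,0,0]]'|head -1; python3 chk.py .107 .1 5)
```

```text
clock: 21.32
t21.32 [ 0.5242 -0.2975  0.1097] yaw 114.9 F [-1.41  0.71  3.67] T [-0.162  0.412  0.014] gap 0.0093
clock: 21.48
t21.48 [ 0.5238 -0.2976  0.1097] yaw 110.9 F [-2.27 -1.84  3.77] T [-0.03   0.411  0.022] gap 0.0094
clock: 21.65
t21.65 [ 0.5236 -0.2976  0.1097] yaw 107.0 F [-1.95 -0.45  4.26] T [ 0.043  0.445 -0.03 ] gap 0.0092
```

```bash
(python3 -m jog '[[1,0.0001,-0.0007,0,4],[1,0,0,0,0]]'|head -1; python3 chk.py .107 .1 5)&&
(python3 -m jog '[[1,0,-0.0003,0,4],[1,0,0,0,0]]'|head -1; python3 chk.py .107 .1 5)&&
(python3 -m jog '[[1,0,-0.0003,0,4],[1,0,0,0,0]]'|head -1; python3 chk.py .107 .1 5)&&
(python3 -m jog '[[1,0,-0.0003,0,4],[1,0,0,0,0]]'|head -1; python3 chk.py .107 .1 5)
```

```text
clock: 21.82
t21.82 [ 0.5231 -0.2977  0.1097] yaw 103.0 F [-1.88 -0.25  3.47] T [-0.006  0.403 -0.069] gap 0.0094
clock: 21.98
t21.98 [ 0.5228 -0.2978  0.1096] yaw 99.0 F [-0.48  0.64  3.57] T [0.127 0.423 0.038] gap 0.0093
clock: 22.15
t22.15 [ 0.5226 -0.2979  0.1097] yaw 95.0 F [-0.4  -0.35  1.79] T [0.101 0.324 0.007] gap 0.0091
clock: 22.32
t22.32 [ 0.5225 -0.298   0.1096] yaw 91.0 F [-0.54 -0.35  3.09] T [ 0.167  0.234 -0.024] gap 0.0092
```

```bash
(python3 -m jog '[[1,0,-0.0003,0,4],[1,0,0,0,0]]'|head -1; python3 chk.py .107 .1 5)&&
(python3 -m jog '[[1,0,-0.0003,0,4],[1,0,0,0,0]]'|head -1; python3 chk.py .107 .1 5)&&
(python3 -m jog '[[1,0,-0.0003,0,4],[1,0,0,0,0]]'|head -1; python3 chk.py .107 .1 5)&&
(python3 -m jog '[[1,0,-0.0003,0,4],[1,0,0,0,0]]'|head -1; python3 chk.py .107 .1 5)
```

```text
clock: 22.48
t22.48 [ 0.522  -0.2981  0.1096] yaw 87.0 F [-0.45 -1.16  2.34] T [ 0.048  0.215 -0.023] gap 0.0094
clock: 22.65
t22.65 [ 0.5216 -0.2981  0.1096] yaw 83.0 F [-0.92  0.29  1.95] T [0.01  0.383 0.05 ] gap 0.0092
clock: 22.82
t22.82 [ 0.5212 -0.2981  0.1096] yaw 79.0 F [-2.32 -1.08  1.29] T [-0.044  0.456  0.168] gap 0.0093
```

```bash
python3 -m jog '[[1,0,0,0,0]]'|head -1; python3 chk.py .107 .1 5
python3 -m jog '[[1,0,0,0,0]]'|head -1; python3 chk.py .107 .1 5
python3 -m jog '[[1,0,0,0,0]]'|head -1; python3 chk.py .107 .1 5
```

```text
clock: 22.9
t22.90 [ 0.5212 -0.2981  0.1095] yaw 79.1 F [-2.31 -0.85  0.76] T [-0.033  0.46   0.139] gap 0.0095
clock: 22.98
t22.98 [ 0.5212 -0.2981  0.1096] yaw 79.0 F [-2.82 -0.29  2.89] T [0.012 0.453 0.18 ] gap 0.0093
clock: 23.07
t23.07 [ 0.5212 -0.2981  0.1096] yaw 79.0 F [-2.7  -0.67  1.27] T [-0.012  0.506  0.165] gap 0.0092
```

The torque holds steady at about 0.165 N m, against roughly 0.02 while running down. That was after 2.74 rad from the drop, so the nut is home and tight. I'll let go and lift away.

```bash
python3 -m jog '[[0.6,0,0,0,0],[0.3,0,0,0,0],[0,0,0,0,0],[0,0,0,0,0],[0,0,0,0,0]]'
python3 -m jog '[[0,0,0,-0.01,0],[0,0,0,-0.02,0],[0,0,0,-0.03,0],[0,0,0,-0.03,0],[0,0,0,-0.03,0]]'|head -2
python3 -m jog '[[0,0.02,0,-0.02,0],[0,-0.041,0,0,0],[0,-0.041,0,0,0],[0,-0.041,0,0,0],[0,-0.041,0,0,0]]'|head -2
python3 -m jog '[[0,-0.041,0,0,0],[0,-0.03,0,0,0],[0,0,0,0,0],[0,0,0,0,0]]'|head -2
python3 d.py
python3 - <<'E'
from fit import *
a=cam("top");b=cam("side")
t=np.linspace(0,2*np.pi,80)
o=[]
for c,box in((a,(382,205,432,255)),(b,(340,132,390,182))):
    im=cv2.resize(c["img"][box[1]:box[3],box[0]:box[2],::-1],None,fx=8,fy=8,interpolation=cv2.INTER_CUBIC); o.append(im)
cv2.imwrite("pics/f1.png",np.hstack(o))
print(proj(b,[[.5241,-.2952,.062],[.5241,-.2952,.120],[.5241,-.2952,.127]]))
E
```

```text
clock: 23.48
tcp_pos: [0.5216, -0.2981, 0.1098]
orientation: [0.0, 0.772, 0.635, 0.0]
wrist_force: [0.2, 0.5, 0.5]
finger_gap: 0.0429
grip_force: 0.0
clock: 23.9
tcp_pos: [0.5213, -0.2979, 0.2318]
clock: 24.32
tcp_pos: [0.4937, -0.4404, 0.2514]
clock: 24.65
tcp_pos: [0.4787, -0.5108, 0.2494]
t 24.65 tcp [ 0.4787 -0.5108  0.2494] yaw 78.65 tilt z [-0.     0.001 -1.   ] j1,j6 [-0.93  0.84] F [0.12 0.52 0.47] T [ 0.004 -0.025  0.049] gap 0.043 grip 0.0
[[363.43208071 161.34534824]
 [364.87254457 143.24537431]
 [365.0512242  140.98823199]]
```

View pics/f1.png

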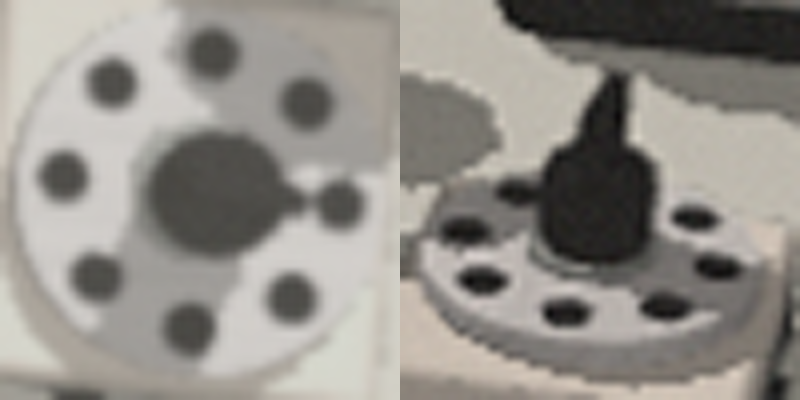

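In both views the nut sits upright and centred on the boss. The ring is no longer visible, and the gripper is clear.

```bash
python3 -c "
from workcell import env; print(env.hand_in())"
```

```text
the job is handed in; nothing more can be done
None
```

The thumb nut is on the stud, run down clockwise until the torque rose to about 0.165 N m, then released. It looks fully seated with the ring hidden beneath it, and I handed the job in after about 25 s of robot time; no result was reported.

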